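# Lock the push-and-turn cap onto the solvent waste bottle

## Task

Close the amber waste bottle: pick up the red cap, set it over the bottle's neck so that its inner lugs drop between the yellow neck lugs, press it down against the sprung seal and turn it clockwise (seen from above) until it meets the stop, then let it spring up locked and let go. Be gentle: the pressing and twisting together must never load the bottle with more than 35 N of contact force, and leave the beaker, the small bottle and the vial rack where they stand.

Things in the scene. Friction and masses are not known exactly. Their poses are not given: they have to be found in the camera images.
- cap: Red 12-sided cap, a hollow shell open below, 52 mm across flats, 27.5 mm high, 0.03 to 0.06 kg, at the start open side down on the bench. Origin: centre of its lower rim; z up. Flats face 0, 30, 60.. degrees from its x axis: grip any opposite pair. Four inner lugs (5.6 mm wide, 0 to 4 mm above the rim, inward to 18 mm from the axis) point along +x, +y, -x, -y.
- cap_top (a point): Centre of the cap's top, 27 mm above its origin (the cap's inner ceiling is at 24 mm). Four white marks on the top lie above the four inner lugs.
- bottle: Amber waste bottle, 94 mm in diameter, fixed in a grey holder (124 mm square foot). Origin: centre of the holder's underside on the bench; z up. All heights here are of the cap's origin above this one: 135 mm with cap lugs resting on the neck lugs; 131 dropped into the gaps, just touching the seal; below 123.5 it can turn under the ridges; 120 hard bottom; about 126 locked.
- mouth (a point): Centre of the top of the bottle's neck, 144 mm above the bottle's origin. Neck 34 mm in diameter, its top edge tapered to 28 mm. The white sprung seal (21 mm in diameter) stands 11 mm out of it and pushes the cap up: 2.3 N at first touch, 0.9 N more per mm, so 9 to 12 N while turning and about 7 N when locked. The lugs flex: turning on past the stop meets 5 N m per rad, and each 0.1 N m adds 5 N of contact force.
- neck_lugs (a point): On the bottle's axis at the underside of the four yellow neck lugs, 130 mm above the bottle's origin. The lugs are 5 mm high, out to 21 mm from the axis, every 90 degrees, each 46 degrees wide with 44 degree gaps. Their angle about the axis is NOT that of this frame or the bottle's and differs every time: see it from above or feel for the gaps.
- ridge (a point): On the bottle's axis at the lower edge of the ridges, 127.5 mm above its origin. Each neck lug has, clockwise from the gap: a ridge 2.5 mm down, a pocket, a stop. Cap dropped in the gaps cannot turn until pressed so that its lugs pass below the ridges; then 0.6 to 1.15 rad clockwise to the stop. Let up there and it springs into the pockets, locked. Unlocked, it rises back to 131 mm.
- beaker: Small clear glass beaker, 64 mm across, 70 mm high, loose; origin at the centre of its underside. Leave alone.
- reagent: Small amber reagent bottle with blue cap, 54 mm across, 110 mm high, loose; origin at the centre of its underside. Leave alone.
- vialrack: Blue vial rack, 60 x 90 x 47 mm high, loose; origin at the centre of its underside. Leave alone.
Mind the look-alikes: they are no part of the job. Of the things that look like the bottle, the largest one is meant.

How it is judged:
By the outcome, as a careful person would: the job done as asked, in the order asked, and still so for the second after the job is handed in, with the robot touching nothing.
It also fails if it takes over 67 s, if anything falls off the work surface, if the arm or the gripper's body presses on something with over 40 N, if the wrist force passes 120 N, or if a joint passes its speed limit or range.

## Robot

A 6-joint arm with a two-finger parallel gripper is mounted at the origin on the work surface. World frame = base frame: x ahead of the robot, y to its left, z up, the work surface at z = 0. Lengths are in m, angles in rad, forces in N, time in s.
With the tool pointing down it reaches from about 0.375 to 0.9 m from the base axis. Payload 3.1 kg.
Tool frame: the origin (TCP) lies midway between the tips of the shut fingers; the grasp point (between the pads) lies 19 mm behind it; z points along the fingers, y is the line along which they close (so a half turn about z gives the same grasp; the last joint's range is limited). The gripper opens to 85 mm and grips with 20 to 120 N. Pads are 22 mm wide; open, the fingers measure 114 mm over their backs; the gripper's body (76 mm by 85 mm) begins 54 mm behind the grasp point. The pads swing forward as they close: fully open they stand 13 mm farther back than shut.
Start: joints at [1.004, 0.527, 1.433, -0, 1.181, -0.178], TCP at [0.237, 0.578, 0.231] pointing down, gripper open.
Joint ranges: [-3.08, 3.08], [-0.75, 2.2], [0.22, 2.44], [-1.43, 4.57], [0, 2.65], [-2.85, 2.85]. Speed limits (rad/s): [2.79, 2.79, 3.14, 3.14, 3.14, 3.14].

## Interface

Orientations are given as a unit quaternion [x, y, z, w].
In Python, from station import manip gives the robot as it stands. The module is installed in compiled form; this text tells all that it offers.
- The arm moves only by the tool apply_moves, never from a script. Its arguments are lists of equal length, an entry for each row: "claw": the gripper's target within -1 to 1 (fully open at 1, half-way at 0, shut at -1); "travel": the shift along the tool's x, y, z scaled (see below), a list of three; "turn": the turn, a rotation vector about the tool's x, y, z scaled (see below), a list of three. In form: {"claw": [claw, ...], "travel": [[dx, dy, dz], ...], "turn": [[rx, ry, rz], ...]}. A call has 1 to 5 rows; each row is the pose to reach, as a shift and turn from the pose commanded when the call began, along the tool's axes at that moment, turning the shorter way round; what a row does not reach only later rows make up. The controller multiplies each number of a shift by 800 mm and each number of a turn by 180 degrees. A row lasts 1/12 s, in which the tool goes at most 41.7 mm and 7.16 degrees, less where a joint would pass 70% of its speed; a pose out of reach is approached as far as the arm can. A call with a number of a shift or a turn outside -1 to 1 is refused whole. A call with a gripper value outside its range is refused whole. The fingers move at their own pace and stop on an object; "newtons" is the grip in N (left out, the last holds). Time passes only in rows, so rows that repeat a pose let the fingers close. It gives the time, the measured TCP pose, the force, the opening and the grip force at its end, in the units of the state.
- manip.sense(): the state, without advancing time (a new reading comes with each control period).
- manip.snapshot(name): name is "scene" or "side" or "wrist"; returns a dict with "pixels" (480x640x3 uint8, red, green, blue), "depth" (480x640 float32, m along the optical axis (not along the pixel's ray), 0 where there is no reading), "intrinsics" (3x3 intrinsics, pixels), "R" (3x3) and "t" (3): a world point X has camera coordinates R X + t. Camera axes: x right, y down, z forward; pixel columns grow to the right and rows downward; lengths in m; the calibration is good to about 2 mm. A picture is of the moment at which its call begins.
- manip.sign_off(): hands the job in; it is judged then, once.
The state is a dict: "t": time; "q": joint angles; "qd": joint speeds; "tau": joint torques, N m; "tcp_pos": TCP position; "tool_rot": TCP orientation; "force": force on the tool from outside, world axes, zero at the start; "ft_torque": the same for the moment, N m; "finger_gap": opening from 0.0 (shut) to 1.0 (fully open); "gripper_force": force on a finger pad.
Only numpy, scipy, OpenCV 4.12 (cv2) and the standard library are available. Lean on these libraries where they do the work, as an engineer would, in place of code of your own. Each camera call takes 0.05 s, during which the arm holds its last target. There are 200 camera calls.

## Working session

There is one attempt and no reset: what is moved stays moved. The work goes in short steps, Python scripts to look and compute and a tool call to move; the robot and the scene stay as the last step left them, time stands still between calls to the robot, and variables do not carry over. Pictures are saved under pics/ and viewed, at most 10 in all, crops included, and the job is handed in when it is done.

Besides the shell and the picture viewer there is one more tool, called after "Emit:" as a command line: name --argument value ..., lists and objects as JSON in quotes. apply_moves: Moves the arm, as the interface text tells. Shifts and turns lie within -1 to 1; 1 stands for 800 mm of shift or 180 degrees of turn. Its arguments: {"type":"object","properties":{"claw":{"type":"array","items":{"type":"number"}},"travel":{"type":"array","items":{"type":"array","items":{"type":"number"}}},"turn":{"type":"array","items":{"type":"array","items":{"type":"number"}}},"newtons":{"type":"number"}},"required":["claw","travel","turn"]}

```bash
mkdir -p pics
cat > h.py <<'E'
from station import manip
import numpy as np, cv2
def snap(n,f=None):
    s=manip.snapshot(n)
    if f: cv2.imwrite('pics/'+f+'.png',s['pixels'][:,:,::-1])
    np.savez('last_'+n+'.npz',**s); return s
def unp(s,u,v,d=None):
    K=s['intrinsics']; d=s['depth'][int(v),int(u)] if d is None else d
    return s['R'].T@(np.array([(u-K[0,2])/K[0,0]*d,(v-K[1,2])/K[1,1]*d,d])-s['t'])
E
python3 - <<'E'
from h import *
a=snap('scene','scene');b=snap('side','side')
cv2.imwrite('pics/both.png',np.hstack([a['pixels'],b['pixels']])[:,:,::-1])
for s in(a,b):print(s['intrinsics'][0],-s['R'].T@s['t'])
print(manip.sense())
E
```

```text
[550.37958907   0.         318.04316419] [1.22919218 0.00428048 1.0057021 ]
[440.89810795   0.         322.51661388] [0.51564423 0.66367609 0.64802392]
{'t': 0.1, 'q': array([ 1.00349331e+00,  5.28381494e-01,  1.43376887e+00,  1.85227117e-05,
        1.18142748e+00, -1.78475193e-01]), 'qd': array([-0.0001857 , -0.00155951, -0.00326346,  0.0017854 , -0.00078224,
       -0.00057287]), 'tau': array([ 8.13702773e-04, -4.43298519e+01, -1.78587681e+01, -1.84797691e-04,
        3.88796150e-03,  5.49274930e-06]), 'tcp_pos': array([0.2365402 , 0.57781065, 0.23042808]), 'tool_rot': array([ 1.93194885e-01,  9.81159901e-01, -9.21265438e-04, -3.69587057e-04]), 'force': array([-0.70597559, -0.12333135, -0.23520153]), 'ft_torque': array([ 0.02526286, -0.00159359,  0.07814864]), 'gripper_force': 0.0, 'finger_gap': 0.9979119623452495}
```

View pics/scene.png

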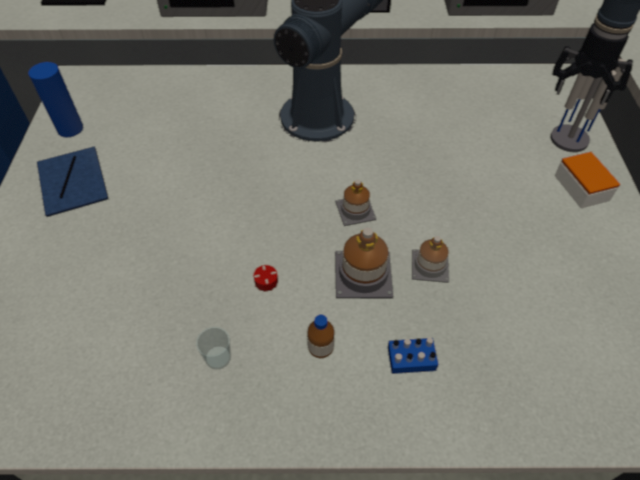

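View pics/side.png

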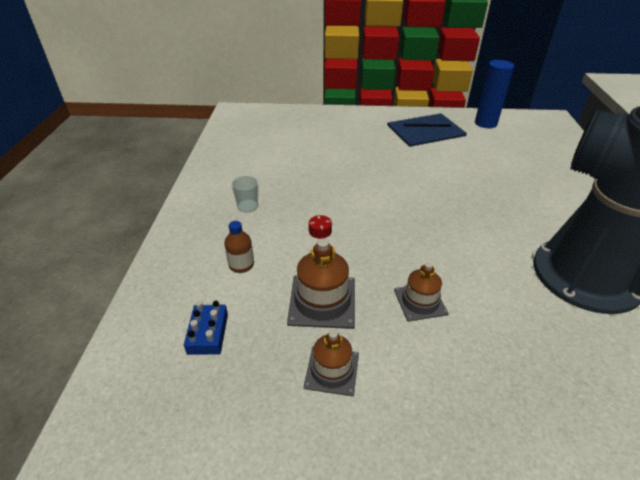

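The scene view shows three bottle-like things, at (365,262), (356,200) and (433,255). The one at (365,262) has the largest foot and body, so it fits. The red cap is at (265,277) in scene and (320,227) in side. I'll confirm this in an enlarged crop and measure.

Run:
```python
from h import *
a=np.load('last_scene.npz');b=np.load('last_side.npz')
c1=cv2.resize(a['pixels'][180:310,240:460],None,fx=3.6,fy=3.6,interpolation=2)[:300*2]
c1=cv2.resize(a['pixels'][180:310,240:460],(508,300),interpolation=2)
c2=cv2.resize(b['pixels'][205:335,270:400],(300,300),interpolation=2)
c1=cv2.resize(c1,(480,283));c2=cv2.resize(c2,(283,283))
cv2.imwrite('pics/crop1.png',np.hstack([c1,c2])[:,:,::-1])
for n,s in(('scene',a),('side',b)):
    hsv=cv2.cvtColor(s['pixels'],cv2.COLOR_RGB2HSV)
    m=((hsv[...,0]<5)|(hsv[...,0]>174))&(hsv[...,1]>180)&(hsv[...,2]>80)
    m[:200]=0; v,u=np.nonzero(m)
    P=np.array([unp(s,x,y) for x,y in zip(u,v)])
    print(n,'cap',len(u),u.mean(),v.mean(),P.min(0),P.max(0),'top',P[P[:,2]>np.percentile(P[:,2],95)-.004].mean(0))
    # all points with height >20mm, near bottle
    H,W=s['depth'].shape; uu,vv=np.meshgrid(range(W),range(H)); K=s['intrinsics'];d=s['depth']
    X=np.stack([(uu-K[0,2])/K[0,0]*d,(vv-K[1,2])/K[1,1]*d,d],-1)
    X=(X-s['t'])@s['R']
    M=np.zeros((H,W),bool)
    if n=='scene': M[225:300,330:397]=1
    else: M[235:330,285:360]=1
    Q=X[M&(d>0)]; 
    print('max z',Q[:,2].max(),'tip',Q[Q[:,2]>Q[:,2].max()-.006].mean(0))
    for lo,hi in((.003,.02),(.04,.09),(.124,.136),(.136,.146),(.147,.16)):
        q=Q[(Q[:,2]>lo)&(Q[:,2]<hi)]
        if len(q):print(lo,hi,len(q),q.min(0),q.max(0),q.mean(0))
```

```text
scene cap 281 265.2846975088968 275.7651245551601 [ 0.53522196 -0.1365011   0.01887324] [1.22919218 0.00428048 1.0057021 ] top [ 0.56461225 -0.11155995  0.0341758 ]
max z 0.15920247651235558 tip [0.54205011 0.10002523 0.15529768]
0.003 0.02 1084 [0.40021947 0.02631726 0.003     ] [0.60640473 0.18255246 0.01999486] [0.56111417 0.09473617 0.00966869]
0.04 0.09 705 [0.52546308 0.04736437 0.04002915] [0.59611758 0.15219949 0.08998271] [0.57647779 0.09498979 0.06277761]
0.124 0.136 85 [0.52243531 0.07897865 0.12422233] [0.5637812  0.11985483 0.13595689] [0.55100375 0.09906923 0.13207752]
0.136 0.146 126 [0.53235907 0.07891855 0.13602239] [0.56332491 0.11969922 0.14598415] [0.54889771 0.09872109 0.14122855]
0.147 0.16 90 [0.5312003  0.08984646 0.14745111] [0.55381508 0.10996159 0.15920248] [0.54319342 0.09955472 0.15355517]
side cap 281 320.0355871886121 226.04982206405694 [ 0.53369484 -0.13461482  0.00162314] [ 0.57967618 -0.08170524  0.02918753] top [ 0.55657994 -0.1073182   0.02654836]
max z 0.15646768562808153 tip [0.54110148 0.10357511 0.15413258]
0.003 0.02 1262 [ 0.4801818  -0.093465    0.00305898] [0.60362254 0.16490925 0.01994921] [0.53986758 0.13007086 0.0099832 ]
0.04 0.09 1018 [0.48958657 0.08771044 0.040014  ] [0.59439172 0.15583038 0.08993447] [0.5394892  0.1382199  0.06470401]
0.124 0.136 143 [0.52104471 0.08889683 0.12432919] [0.56120745 0.12365663 0.13595796] [0.54040507 0.11292864 0.13171853]
0.136 0.146 159 [0.52471727 0.09288666 0.13603574] [0.55867422 0.11923438 0.14585227] [0.54123265 0.11004183 0.1414817 ]
0.147 0.16 109 [0.53165929 0.09104416 0.14711719] [0.55065508 0.11161112 0.15646769] [0.54108815 0.10428909 0.15338933]
```

View pics/crop1.png

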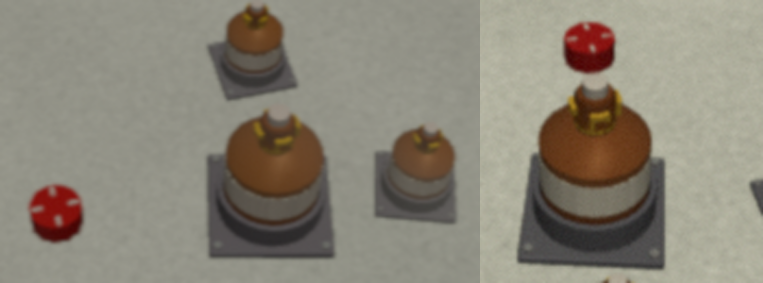

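The crop confirms it: the largest bottle, centre of the crop (scene (365,262)), is the waste bottle, with its mouth at about (0.541, 0.102, 0.155 at the seal top). The cap is at about (0.557,-0.109). Next is a helper for moves, then a near look with the wrist camera.

```bash
cat >> h.py <<'E'
from scipy.spatial.transform import Rotation as Rn
def rel(p,yaw=None):
    "travel/turn to world TCP pos p, tool y axis at angle yaw (deg, mod 180), pointing down"
    st=manip.sense(); R=Rn.from_quat(st['tool_rot'])
    d=R.as_matrix().T@(np.array(p)-st['tcp_pos'])
    y=R.as_matrix()[:,1]; y0=np.degrees(np.arctan2(y[1],y[0]))
    if yaw is None: yaw=y0
    else: yaw=y0+(yaw-y0+90)%180-90
    c,s=np.cos(np.radians(yaw)),np.sin(np.radians(yaw))
    T=np.array([[-s,c,0],[c,s,0],[0,0,-1]])  # columns: x=y×z
    T=np.array([np.cross([c,s,0],[0,0,-1]),[c,s,0],[0,0,-1]]).T
    r=(R.inv()*Rn.from_matrix(T)).as_rotvec()
    print('tcp',st['tcp_pos'].round(4),'yaw',round(y0,2),'->',round(yaw,2),'q6',st['q'][5].round(3),'t',round(st['t'],2))
    print('travel',(d/.8).round(5),'mm',(d*1e3).round(1),'rows',np.linalg.norm(d)/.0417,'turn',(r/np.pi).round(5),'rows',np.degrees(np.linalg.norm(r))/7.16)
E
python3 - <<'E'
from h import *
s=snap('wrist');st=manip.sense();R=Rn.from_quat(st['tool_rot']).as_matrix()
C=-s['R'].T@s['t'];print('cam in tool',R.T@(C-st['tcp_pos']),'axis in tool',R.T@s['R'].T[:,2],'xaxis',R.T@s['R'].T[:,0],s['intrinsics'][0])
rel([.54,.10,.33])
rel([.54,.10,.33],90)
E
```

```text
cam in tool [ 0.07790743  0.00118628 -0.14143239] axis in tool [-3.03266638e-01 -4.91815007e-04  9.52905611e-01] xaxis [-9.35824268e-04  9.99999538e-01  2.18290771e-04] [374.14569725   0.         317.93925735]
tcp [0.2366 0.5779 0.2306] yaw 67.72 -> 67.72 q6 -0.178 t 0.15
travel [-0.57737 -0.40921 -0.12381] mm [-461.9 -327.4  -99. ] rows 13.782754985282297 turn [-5.2e-04 -9.0e-05 -0.0e+00] rows 0.01318309962332075
tcp [0.2366 0.5779 0.2306] yaw 67.72 -> 90.0 q6 -0.178 t 0.15
travel [-0.57737 -0.40921 -0.12381] mm [-461.9 -327.4  -99. ] rows 13.782754985282297 turn [-0.00049 -0.00019 -0.12378] rows 3.11169385468479
```

Run:
```python
from h import *
rel([.613,.071,.21])
```

```text
tcp [0.2366 0.5779 0.2306] yaw 67.72 -> 67.72 q6 -0.178 t 0.15
travel [-0.67559 -0.40792  0.02616] mm [-540.5 -326.3   20.9] rows 15.148655181217052 turn [-5.2e-04 -9.0e-05 -0.0e+00] rows 0.01318309962332075
```

Emit:
apply_moves --claw '[1,1,1,1,1]' --travel '[[-0.043,-0.026,0],[-0.086,-0.052,0],[-0.129,-0.078,0],[-0.172,-0.104,0],[-0.215,-0.13,0]]' --turn '[[0,0,0],[0,0,0],[0,0,0],[0,0,0],[0,0,0]]'

```text
t: 0.57
tcp_pos: [0.3571, 0.4153, 0.2311]
tool_rot: [0.193, 0.981, -0.0, -0.0]
force: [0.4, 0.4, 0.5]
finger_gap: 1.0
gripper_force: 0.0
```

Emit:
apply_moves --claw '[1,1,1,1,1]' --travel '[[-0.043,-0.026,0],[-0.086,-0.052,0],[-0.129,-0.078,0],[-0.172,-0.104,0],[-0.215,-0.13,0]]' --turn '[[0,0,0],[0,0,0],[0,0,0],[0,0,0],[0,0,0]]'

```text
t: 0.98
tcp_pos: [0.477, 0.2537, 0.2312]
tool_rot: [0.193, 0.981, -0.0, -0.0]
force: [0.8, 0.1, -0.2]
finger_gap: 1.002
gripper_force: 0.0
```

Emit:
apply_moves --claw '[1,1,1,1,1]' --travel '[[-0.043,-0.026,0],[-0.086,-0.052,0],[-0.129,-0.078,0],[-0.172,-0.104,0],[-0.215,-0.13,0]]' --turn '[[0,0,0],[0,0,0],[0,0,0],[0,0,0],[0,0,0]]'

```text
t: 1.4
tcp_pos: [0.5967, 0.0922, 0.231]
tool_rot: [0.193, 0.981, 0.0, -0.0]
force: [0.8, 0.7, -0.3]
finger_gap: 0.999
gripper_force: 0.0
```

Run:
```python
from h import *
rel([.613,.071,.21])
```

```text
tcp [0.5967 0.0922 0.231 ] yaw 67.7 -> 67.7 q6 -1.213 t 1.4
travel [-0.02887 -0.01677  0.02628] mm [-23.1 -13.4  21. ] rows 0.8151261493290908 turn [-4.0e-05 -2.3e-04 -0.0e+00] rows 0.005831995838640116
```

Emit:
apply_moves --claw '[1,1,1]' --travel '[[-0.029,-0.017,0.026],[-0.029,-0.017,0.026],[-0.029,-0.017,0.026]]' --turn '[[0,0,0],[0,0,0],[0,0,0]]'

```text
t: 1.65
tcp_pos: [0.612, 0.0711, 0.2087]
tool_rot: [0.195, 0.981, -0.0, -0.002]
force: [0.1, -0.8, -0.3]
finger_gap: 0.999
gripper_force: 0.0
```

Run:
```python
from h import *
s=snap('wrist','w1')
X=np.array([.541,.101,.14]);p=s['R']@X+s['t'];p=s['intrinsics']@p;u,v=(p[:2]/p[2]).astype(int);print(u,v)
x0,y0=u-75,min(max(v-55,0),480-112);x0=max(0,x0)
cv2.imwrite('pics/w1c.png',cv2.resize(s['pixels'][y0:y0+112,x0:x0+150],None,fx=5,fy=5,interpolation=2)[:,:,::-1]);print(x0,y0)
st=manip.sense();print(st['tcp_pos'],st['t'])
```

```text
316 121
241 66
[0.61157147 0.07238431 0.20944067] 1.7
```

View pics/w1c.png

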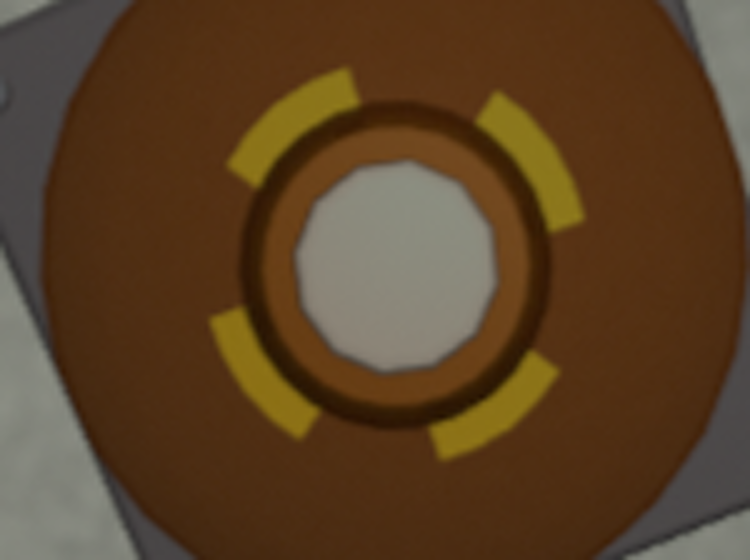

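The crop shows the four yellow lugs around the neck, centred at crop (397,265) (full image about (320,119)), with clear gaps at the top, right, bottom and left. I'll compute the axis and lug angle.

```bash
cat > meas.py <<'E'
from h import *
def plane(s,u,v,z):
    K=s['intrinsics'];r=np.stack([(u-K[0,2])/K[0,0],(v-K[1,2])/K[1,1],np.ones(len(u))],1)@s['R']
    C=-s['R'].T@s['t'];return C+r*((z-C[2])/r[:,2])[:,None]
E
python3 - <<'E'
from meas import *
s=np.load('last_wrist.npz')
hsv=cv2.cvtColor(s['pixels'],cv2.COLOR_RGB2HSV)
m=(hsv[...,0]>22)&(hsv[...,0]<35)&(hsv[...,1]>150)&(hsv[...,2]>90)
w=np.zeros_like(m);w[66:178,241:391]=1;m&=w
v,u=np.nonzero(m);d=np.median(s['depth'][m]);
z=np.array([unp(s,a,b)[2] for a,b in zip(u,v)]);print(len(u),'depth z',np.median(z))
P=plane(s,u.astype(float),v.astype(float),.135)
n,l,st,c=cv2.connectedComponentsWithStats(m.astype(np.uint8));
print(st[1:,4])
from scipy.optimize import least_squares
big=[i for i in range(1,n) if st[i,4]>50]
cs=np.array([P[l[v,u]==i].mean(0)[:2] for i in big]);print(cs.round(4))
ctr=cs.mean(0);a=np.degrees(np.arctan2(*(cs-ctr).T[::-1]));print('ctr',ctr,'ang',a,'mod90',a%90,'r',np.linalg.norm(cs-ctr,axis=1))
# max radius and extents
r=np.linalg.norm(P[:,:2]-ctr,axis=1);print('r',r.min(),r.max())
# seal: white inside
g=(hsv[...,1]<60)&(hsv[...,2]>100);g[:]=g&w;n,l,st,c=cv2.connectedComponentsWithStats(g.astype(np.uint8))
for i in range(1,n):
    if st[i,4]>500:
        vv,uu=np.nonzero(l==i);Q=plane(s,uu*1.,vv*1.,.155);print('seal',c[i],Q.mean(0),np.ptp(Q,0),'zdepth',np.median([unp(s,x,y)[2] for x,y in zip(uu,vv)]))
E
```

```text
790 depth z 0.13397349049823504
[214 219 173 184]
[[0.5224 0.0985]
 [0.5358 0.1211]
 [0.545  0.085 ]
 [0.5584 0.1078]]
ctr [0.54039274 0.10308301] ang [-165.75967624  104.30430925  -75.7458559    14.51994924] mod90 [14.24032376 14.30430925 14.2541441  14.51994924] r [0.01861415 0.01855854 0.01864945 0.0186306 ]
r 0.016963821478566135 0.02099168839036731
seal [319.80392157 118.75058824] [0.54023077 0.10310704 0.155     ] [1.95082110e-02 1.95256743e-02 5.55111512e-17] zdepth 0.15389197157482232
seal [249.7        156.71860465] [0.54364955 0.06284703 0.155     ] [3.19310222e-02 1.31559392e-02 5.55111512e-17] zdepth -0.0010562332147997496
```

The axis is at (0.5403, 0.1031). The lugs are at 14.3° mod 90, so the gaps are at 59.3° mod 90. The lug radius of 21 mm and height of 134 mm match the text. Next I'll look at the cap from above.

Run:
```python
from h import *
rel([.629,-.140,.21]);rel([.629,-.14,.14])
```

```text
tcp [0.6116 0.0724 0.2094] yaw 67.64 -> 67.64 q6 -1.245 t 1.7
travel [-0.12112 -0.23724 -0.00095] mm [ -96.9 -189.8   -0.8] rows 5.110286513489646 turn [-0.00016 -0.00096 -0.     ] rows 0.02457899416178053
tcp [0.6116 0.0724 0.2094] yaw 67.64 -> 67.64 q6 -1.245 t 1.7
travel [-0.12139 -0.2372   0.08655] mm [ -97.1 -189.8   69.2] rows 5.374745176368161 turn [-0.00016 -0.00096 -0.     ] rows 0.02457899416178053
```

Emit:
apply_moves --claw '[1,1,1,1,1]' --travel '[[-0.023,-0.046,0],[-0.046,-0.092,0],[-0.069,-0.138,0.0],[-0.092,-0.18,0.015],[-0.108,-0.211,0.045]]' --turn '[[0,0,0],[0,0,0],[0,0,0],[0,0,0],[0,0,0]]'

```text
t: 2.12
tcp_pos: [0.6311, -0.1184, 0.1784]
tool_rot: [0.193, 0.981, -0.001, 0.005]
force: [1.2, 0.3, 0.0]
finger_gap: 1.001
gripper_force: 0.0
```

Emit:
apply_moves --claw '[1,1,1,1]' --travel '[[-0.012,-0.024,0.04],[-0.012,-0.024,0.04],[-0.012,-0.024,0.04],[-0.012,-0.024,0.04]]' --turn '[[0,0,0],[0,0,0],[0,0,0],[0,0,0]]'

```text
t: 2.45
tcp_pos: [0.6302, -0.1359, 0.1435]
tool_rot: [0.192, 0.981, 0.0, 0.0]
force: [-0.0, 0.3, 0.6]
finger_gap: 1.003
gripper_force: 0.0
```

Run:
```python
from meas import *
s=snap('wrist','w2')
print(manip.sense()['tcp_pos'])
hsv=cv2.cvtColor(s['pixels'],cv2.COLOR_RGB2HSV)
m=(((hsv[...,0]<8)|(hsv[...,0]>172))&(hsv[...,1]>150)&(hsv[...,2]>50)).astype(np.uint8)
n,l,st,c=cv2.connectedComponentsWithStats(m);i=1+np.argmax(st[1:,4]);print(st[i],c[i])
hull=cv2.convexHull(np.argwhere(l==i)[:,::-1].astype(np.int32)).reshape(-1,2)
f=np.zeros_like(m);cv2.fillPoly(f,[hull],1)
v,u=np.nonzero(f);P=plane(s,u*1.,v*1.,.027);print('outline ctr',P.mean(0),np.ptp(P,0),'zdepth',np.median([unp(s,a,b)[2] for a,b in zip(u,v)]))
w=f.astype(bool)&(hsv[...,1]<110)&(hsv[...,2]>90)
n,l,st2,c2=cv2.connectedComponentsWithStats(w.astype(np.uint8))
k=[j for j in range(1,n) if st2[j,4]>8];print(st2[k][:,4],c2[k])
Q=plane(s,c2[k][:,0],c2[k][:,1],.027)[:,:2];ct=Q.mean(0);a=np.degrees(np.arctan2(*(Q-ct).T[::-1]));print(Q,'ctr',ct,a,a%90)
x,y,W,H=st[i][:4];x0,y0=max(0,x-20),max(0,y-20)
cv2.imwrite('pics/w2c.png',cv2.resize(s['pixels'][y0:y0+H+40,x0:x0+W+40],None,fx=5,fy=5,interpolation=2)[:580,:800,::-1])
```

```text
[ 0.63071002 -0.13578598  0.14423854]
[ 270   77   79   83 4606] [309.23643074 117.89643943]
outline ctr [ 0.55557334 -0.11021196  0.027     ] [5.22111792e-02 5.23353454e-02 1.11022302e-16] zdepth 0.025924539730925334
[114 115 107 105] [[292.5877193   94.42982456]
 [332.54782609 101.85217391]
 [286.80373832 135.75700935]
 [325.38095238 142.73333333]]
[[ 0.53805593 -0.11446343]
 [ 0.55198743 -0.09227917]
 [ 0.56018483 -0.12824407]
 [ 0.57408163 -0.10616831]] ctr [ 0.55607745 -0.11028874] [-166.95748104  102.79500992  -77.11498484   12.89070873] [13.04251896 12.79500992 12.88501516 12.89070873]
```

View pics/w2c.png

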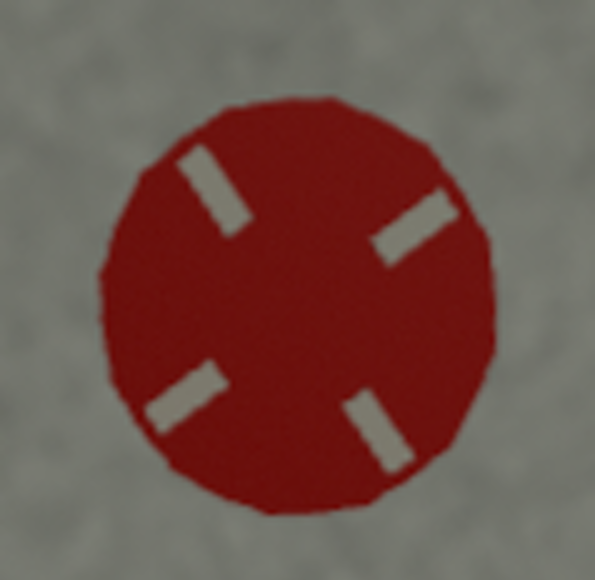

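The crop shows the cap with four white marks, at full-image (293,94), (333,102), (287,136) and (325,143). The cap centre is (0.556,-0.110) with lugs at 12.9° mod 90; the 52 mm width and 26 mm height fit. I'll squeeze lightly at yaw 102.9 to centre it, then grasp at 12.9.

Run:
```python
from h import *
rel([.556,-.1103,.08],102.9);rel([.556,-.1103,.0],102.9)
```

```text
tcp [ 0.6307 -0.1358  0.1442] yaw 67.85 -> 102.9 q6 -1.57 t 2.5
travel [ 0.09867 -0.00574  0.08009] mm [78.9 -4.6 64.1] rows 2.440595889514187 turn [-3.0000e-05  6.9000e-04 -1.9471e-01] rows 4.894927651113067
tcp [ 0.6307 -0.1358  0.1442] yaw 67.85 -> 102.9 q6 -1.57 t 2.5
travel [ 0.09888 -0.0058   0.18009] mm [ 79.1  -4.6 144.1] rows 3.9430673074638087 turn [-3.0000e-05  6.9000e-04 -1.9471e-01] rows 4.894927651113067
```

Emit:
apply_moves --claw '[1,1,1,1,1]' --travel '[[0.04,-0.002,0.02],[0.08,-0.004,0.05],[0.0985,-0.0057,0.08],[0.0985,-0.0057,0.08],[0.0985,-0.0057,0.08]]' --turn '[[0,0,-0.039],[0,0,-0.078],[0,0,-0.117],[0,0,-0.156],[0,0,-0.1947]]'

```text
t: 2.92
tcp_pos: [0.554, -0.1094, 0.0791]
tool_rot: [-0.116, 0.993, 0.0, -0.001]
force: [1.0, -0.5, 0.4]
finger_gap: 0.998
gripper_force: 0.0
```

Emit:
apply_moves --claw '[1]' --travel '[[0,0,0]]' --turn '[[0,0,0]]'

```text
t: 3.0
tcp_pos: [0.5562, -0.1104, 0.0802]
tool_rot: [-0.114, 0.994, -0.001, 0.001]
force: [-0.4, -0.5, 0.0]
finger_gap: 0.997
gripper_force: 0.0
```

Run:
```python
from h import *
rel([.556,-.1103,.0],102.9)
```

```text
tcp [ 0.5562 -0.1104  0.0802] yaw 103.04 -> 102.9 q6 -2.192 t 3.0
travel [0.00045 0.00035 0.10021] mm [ 0.4  0.3 80.2] rows 1.92256537629342 turn [-0.00044  0.00075  0.00076] rows 0.029079307794630253
```

Emit:
apply_moves --claw '[1,1,1,1,1]' --travel '[[0,0,0.03],[0,0,0.06],[0,0,0.085],[0,0,0.099],[0,0,0.099]]' --turn '[[0,0,0],[0,0,0],[0,0,0],[0,0,0],[0,0,0]]'

```text
t: 3.42
tcp_pos: [0.555, -0.1109, -0.0016]
tool_rot: [-0.111, 0.994, 0.0, -0.001]
force: [0.9, 0.6, 0.1]
finger_gap: 0.997
gripper_force: 0.0
```

Emit:
apply_moves --claw '[0.1,0.0,-0.1,-0.1,-0.1]' --newtons 20 --travel '[[0,0,0],[0,0,0],[0,0,0],[0,0,0],[0,0,0]]' --turn '[[0,0,0],[0,0,0],[0,0,0],[0,0,0],[0,0,0]]'

```text
t: 3.83
tcp_pos: [0.5566, -0.1124, 0.0009]
tool_rot: [-0.111, 0.994, -0.001, 0.001]
force: [0.2, 0.9, 5.7]
finger_gap: 0.606
gripper_force: 22.1
```

Emit:
apply_moves --claw '[1,1,1,1,1]' --travel '[[0,0,0],[0,0,0],[0,0,0],[0,0,0],[0,0,0]]' --turn '[[0,0,0],[0,0,0],[0,0,0],[0,0,0],[0,0,0.039]]'

```text
t: 4.25
tcp_pos: [0.5551, -0.1121, -0.0009]
tool_rot: [-0.049, 0.999, 0.0, -0.0]
force: [-0.3, -0.4, -0.8]
finger_gap: 1.0
gripper_force: 0.0
```

Emit:
apply_moves --claw '[1,1,1,1,1]' --travel '[[0,0,0],[0,0,0],[0,0,0],[0,0,0],[0,0,0]]' --turn '[[0,0,0.039],[0,0,0.078],[0,0,0.117],[0,0,0.156],[0,0,0.195]]'

```text
t: 4.67
tcp_pos: [0.5551, -0.112, -0.001]
tool_rot: [0.256, 0.967, 0.0, -0.0]
force: [0.4, 0.3, 0.4]
finger_gap: 0.999
gripper_force: 0.0
```

Emit:
apply_moves --claw '[1,1,1,1,1]' --travel '[[0,0,0],[0,0,0],[0,0,0],[0,0,0],[0,0,0]]' --turn '[[0,0,0.039],[0,0,0.078],[0,0,0.117],[0,0,0.156],[0,0,0.195]]'

```text
t: 5.08
tcp_pos: [0.5551, -0.112, -0.001]
tool_rot: [0.536, 0.844, -0.0, -0.0]
force: [0.5, -0.2, 0.6]
finger_gap: 1.003
gripper_force: 0.0
```

Run:
```python
from h import *
print(manip.sense()['force'],manip.sense()['finger_gap'])
rel([.556,-.1103,.0015],12.9)
```

```text
[ 0.4605658  -0.18269875  0.5512604 ] 1.0034591063878486
tcp [ 0.5551 -0.112  -0.001 ] yaw 25.2 -> 12.9 q6 -0.836 t 5.08
travel [ 0.00147  0.00194 -0.00309] mm [ 1.2  1.6 -2.5] rows 0.07555991926300062 turn [-0.00016 -0.00013  0.06832] rows 1.7176070482776435
```

Emit:
apply_moves --claw '[1,1,1]' --travel '[[0,0,-0.002],[0,0,-0.002],[0,0,-0.002]]' --turn '[[0,0,0.039],[0,0,0.0683],[0,0,0.0683]]'

```text
t: 5.33
tcp_pos: [0.5552, -0.112, 0.0007]
tool_rot: [0.621, 0.784, -0.0, -0.0]
force: [-0.2, -0.3, 0.4]
finger_gap: 1.001
gripper_force: 0.0
```

Emit:
apply_moves --claw '[0.1,-0.1,-0.1,-0.1,-0.1]' --newtons 50 --travel '[[0,0,0],[0,0,0],[0,0,0],[0,0,0],[0,0,0]]' --turn '[[0,0,0],[0,0,0],[0,0,0],[0,0,0],[0,0,0]]'

```text
t: 5.75
tcp_pos: [0.5554, -0.1121, 0.0011]
tool_rot: [0.62, 0.784, -0.0, 0.0]
force: [0.0, -1.0, 2.0]
finger_gap: 0.597
gripper_force: 52.3
```

Run:
```python
from h import *
s=manip.sense();print(s['force'],s['ft_torque'],s['gripper_force'],s['finger_gap'])
rel([.5403,.1031,.18],-30.7+90-90)
```

```text
[ 0.04802913 -0.99742768  2.00289369] [-0.04903288  0.04553896  0.03804528] 52.295096543384716 0.5968126525383524
tcp [ 0.5554 -0.1121  0.0011] yaw 13.3 -> -30.7 q6 -0.628 t 5.75
travel [ 0.2661   0.04353 -0.22368] mm [ 212.9   34.8 -178.9] rows 6.7211547764356485 turn [7.0000e-05 4.0000e-05 2.4444e-01] rows 6.145146485241189
```

Emit:
apply_moves --claw '[-0.1,-0.1,-0.1,-0.1,-0.1]' --travel '[[0,0,-0.04],[0,0,-0.09],[0.01,0.001,-0.14],[0.03,0.005,-0.18],[0.06,0.01,-0.215]]' --turn '[[0,0,0],[0,0,0.03],[0,0,0.06],[0,0,0.09],[0,0,0.12]]'

```text
t: 6.17
tcp_pos: [0.5531, -0.0647, 0.1753]
tool_rot: [0.759, 0.651, 0.001, 0.002]
force: [0.3, -0.7, -0.6]
finger_gap: 0.596
gripper_force: 52.4
```

Run:
```python
from h import *
s=manip.sense();print(s['force'],s['gripper_force'],s['finger_gap'])
rel([.5403,.1031,.18],-30.7)
```

```text
[ 0.31726024 -0.69501039 -0.64959581] 52.42660718970001 0.5960428779373758
tcp [ 0.5531 -0.0647  0.1753] yaw -8.73 -> -30.7 q6 -0.164 t 6.17
travel [ 0.20494 -0.04766 -0.00624] mm [164.  -38.1  -5. ] rows 4.0383963002893655 turn [1.1000e-03 1.2000e-04 1.2205e-01] rows 3.0684081665306366
```

Emit:
apply_moves --claw '[-0.1,-0.1,-0.1,-0.1,-0.1]' --travel '[[0.045,-0.01,-0.006],[0.09,-0.021,-0.006],[0.135,-0.031,-0.006],[0.175,-0.041,-0.006],[0.205,-0.0475,-0.006]]' --turn '[[0,0,0.03],[0,0,0.06],[0,0,0.09],[0,0,0.11],[0,0,0.122]]'

```text
t: 6.58
tcp_pos: [0.5369, 0.1069, 0.1776]
tool_rot: [0.868, 0.497, -0.0, -0.001]
force: [0.2, -0.4, 0.4]
finger_gap: 0.599
gripper_force: 52.4
```

Emit:
apply_moves --claw '[-0.1,-0.1,-0.1]' --travel '[[0,0,0],[0,0,0],[0,0,0]]' --turn '[[0,0,0],[0,0,0],[0,0,0]]'

```text
t: 6.83
tcp_pos: [0.5382, 0.1039, 0.1775]
tool_rot: [0.867, 0.498, -0.0, 0.0]
force: [1.0, 0.1, -1.5]
finger_gap: 0.597
gripper_force: 52.4
```

Run:
```python
from h import *
s=manip.sense();print(s['force'],s['ft_torque'],s['gripper_force'],s['finger_gap'])
rel([.5403,.1031,.145],-30.7)
a=snap('scene');b=snap('side')
c1=cv2.resize(a['pixels'][195:285,320:410],(400,400),interpolation=2);c2=cv2.resize(b['pixels'][195:285,280:370],(400,400),interpolation=2)
cv2.imwrite('pics/hover.png',np.hstack([c1,c2])[:,:,::-1])
```

```text
[ 0.99319603  0.09624257 -1.47644488] [-0.03416674  0.02043532 -0.01157321] 52.41785496356897 0.5971914369749589
tcp [0.5382 0.1039 0.1775] yaw -30.24 -> -30.7 q6 0.515 t 6.83
travel [0.00043 0.00273 0.04063] mm [ 0.3  2.2 32.5] rows 0.7812082934361835 turn [1.00e-05 1.90e-04 2.56e-03] rows 0.06459638227905547
```

View pics/hover.png

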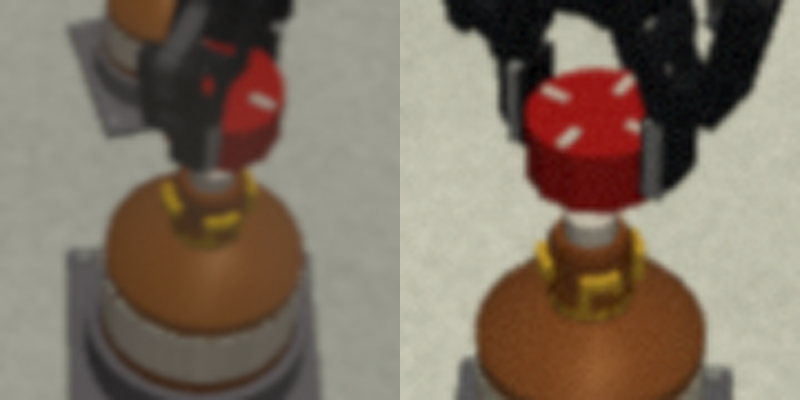

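The hover picture shows the cap held level above the neck, with marks in line with the fingers at (553,93) and (635,127). I'll correct the 2 mm offset and lower it.

Emit:
apply_moves --claw '[-0.1,-0.1,-0.1,-0.1,-0.1]' --travel '[[0.0005,0.0027,0.0],[0.0005,0.0027,0.015],[0.0005,0.0027,0.03],[0.0005,0.0027,0.04],[0.0005,0.0027,0.042]]' --turn '[[0,0,0.0025],[0,0,0.0025],[0,0,0.0025],[0,0,0.0025],[0,0,0.0025]]'

```text
t: 7.35
tcp_pos: [0.5396, 0.1026, 0.1426]
tool_rot: [0.87, 0.494, -0.001, -0.001]
force: [0.0, -0.4, -0.9]
finger_gap: 0.598
gripper_force: 52.4
```

Run:
```python
from h import *
s=manip.sense();print(s['force'],s['ft_torque'])
rel([.5403,.1031,.1341],-30.7)
```

```text
[ 0.03217669 -0.36019434 -0.90358416] [ 0.07437904  0.02614419 -0.0228942 ]
tcp [0.5396 0.1026 0.1426] yaw -30.84 -> -30.7 q6 0.523 t 7.35
travel [0.00097 0.00045 0.01062] mm [0.8 0.4 8.5] rows 0.20483782862702474 turn [-0.00084  0.00051 -0.0008 ] rows 0.031747629308829475
```

Emit:
apply_moves --claw '[-0.1,-0.1,-0.1,-0.1,-0.1]' --travel '[[0.0008,0.0004,0.002],[0.0008,0.0004,0.004],[0.0008,0.0004,0.006],[0.0008,0.0004,0.0085],[0.0008,0.0004,0.0085]]' --turn '[[0,0,0],[0,0,0],[0,0,0],[0,0,0],[0,0,0]]'

```text
t: 7.77
tcp_pos: [0.5408, 0.1035, 0.1373]
tool_rot: [0.869, 0.494, -0.0, 0.0]
force: [-0.7, -2.9, 0.1]
finger_gap: 0.6
gripper_force: 52.6
```

Emit:
apply_moves --claw '[-0.1,-0.1,-0.1]' --travel '[[0,0,0.001],[0,0,0.0025],[0,0,0.0025]]' --turn '[[0,0,0],[0,0,0],[0,0,0]]'

```text
t: 8.02
tcp_pos: [0.5406, 0.1037, 0.1352]
tool_rot: [0.869, 0.494, -0.0, -0.0]
force: [-1.8, -3.2, 1.4]
finger_gap: 0.596
gripper_force: 52.6
```

Run:
```python
from h import *
s=manip.sense();print(s['force'],s['ft_torque'])
rel([.5403,.1031,.1291],-30.7)
```

```text
[-1.83523869 -3.18102225  1.39535223] [-0.46395404  0.31326322 -0.03576909]
tcp [0.5406 0.1037 0.1352] yaw -30.74 -> -30.7 q6 0.524 t 8.02
travel [-0.00081  0.00011  0.00758] mm [-0.7  0.1  6.1] rows 0.1463480085621775 turn [-0.00017  0.00027 -0.00023] rows 0.009899685660532866
```

Emit:
apply_moves --claw '[-0.1,-0.1,-0.1,-0.1,-0.1]' --travel '[[-0.001,0,0],[-0.001,0,0.001],[-0.001,0,0.002],[-0.001,0,0.003],[-0.001,0,0.003]]' --turn '[[0,0,0],[0,0,0],[0,0,0],[0,0,0],[0,0,0]]'

```text
t: 8.43
tcp_pos: [0.5407, 0.1034, 0.1327]
tool_rot: [0.869, 0.494, 0.0, -0.0]
force: [-0.5, -1.1, 0.2]
finger_gap: 0.595
gripper_force: 52.6
```

Run:
```python
from h import *
s=manip.sense();print(s['force'],s['ft_torque'])
rel([.5403,.1031,.1231],-30.7)
```

```text
[-0.52549016 -1.06154955  0.16960431] [-0.14724026  0.09281479 -0.01968308]
tcp [0.5407 0.1034 0.1327] yaw -30.76 -> -30.7 q6 0.522 t 8.43
travel [-0.00063 -0.00026  0.01206] mm [-0.5 -0.2  9.6] rows 0.2317661324142455 turn [ 3.0e-05 -1.3e-04 -3.3e-04] rows 0.00890148870210624
```

The cap has dropped into the gaps (131.6 mm, no vertical force). Now press in steps.

Emit:
apply_moves --claw '[-0.1,-0.1,-0.1,-0.1,-0.1]' --travel '[[-0.0004,0,0.0015],[-0.0004,0,0.003],[-0.0004,0,0.0045],[-0.0004,0,0.006],[-0.0004,0,0.006]]' --turn '[[0,0,0],[0,0,0],[0,0,0],[0,0,0],[0,0,0]]'

```text
t: 8.85
tcp_pos: [0.5408, 0.1032, 0.1284]
tool_rot: [0.869, 0.494, 0.001, 0.0]
force: [-1.2, 1.5, 3.7]
finger_gap: 0.6
gripper_force: 52.9
```

Emit:
apply_moves --claw '[-0.1,-0.1,-0.1,-0.1,-0.1]' --travel '[[0,0,0.0015],[0,0,0.003],[0,0,0.0045],[0,0,0.0055],[0,0,0.0055]]' --turn '[[0,0,0],[0,0,0],[0,0,0],[0,0,0],[0,0,0]]'

```text
t: 9.27
tcp_pos: [0.5409, 0.1032, 0.1245]
tool_rot: [0.869, 0.494, 0.001, 0.0]
force: [-1.0, 1.1, 8.3]
finger_gap: 0.595
gripper_force: 53.3
```

Run:
```python
from h import *
s=manip.sense();print(s['force'],s['ft_torque'],s['gripper_force'])
rel([.5403,.1031,.1231],-30.7)
```

```text
[-0.98918859  1.06100562  8.279525  ] [ 0.08635334  0.23907342 -0.03057664] 53.33757494925521
tcp [0.5409 0.1032 0.1245] yaw -30.76 -> -30.7 q6 0.522 t 9.27
travel [-0.00049 -0.00053  0.00175] mm [-0.4 -0.4  1.4] rows 0.03632940092320899 turn [ 0.00029 -0.00032 -0.00032] rows 0.013478524975758301
```

Emit:
apply_moves --claw '[-0.1,-0.1,-0.1,-0.1]' --travel '[[0,0,0.0012],[0,0,0.0024],[0,0,0.0034],[0,0,0.0034]]' --turn '[[0,0,0],[0,0,0],[0,0,0],[0,0,0]]'

```text
t: 9.6
tcp_pos: [0.5409, 0.1032, 0.1221]
tool_rot: [0.869, 0.494, 0.001, 0.0]
force: [-2.6, 0.7, 9.6]
finger_gap: 0.598
gripper_force: 53.6
```

Run:
```python
from h import *
s=manip.sense();print(s['force'],s['ft_torque'],s['gripper_force'])
rel([.5403,.1031,.1231],-30.7)
```

```text
[-2.58084059  0.6782501   9.63863145] [0.13393526 0.32824348 0.02479767] 53.58890779316425
tcp [0.5409 0.1032 0.1221] yaw -30.76 -> -30.7 q6 0.522 t 9.6
travel [-0.0005  -0.00056 -0.00123] mm [-0.4 -0.5 -1. ] rows 0.02765836260596563 turn [ 0.00036 -0.00034 -0.00031] rows 0.014605416776821001
```

Emit:
apply_moves --claw '[-0.1,-0.1,-0.1,-0.1,-0.1]' --travel '[[0,0,0],[0,0,0],[0,0,0],[0,0,0],[0,0,0]]' --turn '[[0,0,0.018],[0,0,0.036],[0,0,0.054],[0,0,0.072],[0,0,0.085]]'

```text
t: 10.02
tcp_pos: [0.542, 0.1024, 0.1225]
tool_rot: [0.928, 0.373, 0.002, 0.001]
force: [-1.1, -1.5, 10.5]
finger_gap: 0.6
gripper_force: 53.6
```

```bash
cat > st.py <<'E'
from h import *
s=manip.sense();print(s['force'],s['ft_torque'],s['gripper_force']);rel([.5403,.1031,.1225])
E
python3 st.py
```

```text
[-1.11445064 -1.46257268 10.51715312] [-0.28902151  0.1233338   0.03032378] 53.64852082449943
tcp [0.542  0.1024 0.1225] yaw -46.16 -> -46.16 q6 0.791 t 10.02
travel [-8.90e-04 -2.06e-03 -1.00e-05] mm [-0.7 -1.6 -0. ] rows 0.04297398767991335 turn [ 0.0011  -0.00062  0.     ] rows 0.0316943742285915
```

Emit:
apply_moves --claw '[-0.1,-0.1,-0.1,-0.1,-0.1]' --travel '[[-0.0005,-0.0008,0],[-0.0005,-0.0008,0],[-0.0005,-0.0008,0],[-0.0005,-0.0008,0],[-0.0005,-0.0008,0]]' --turn '[[0,0,0.012],[0,0,0.024],[0,0,0.036],[0,0,0.048],[0,0,0.06]]'

```text
t: 10.43
tcp_pos: [0.5418, 0.1027, 0.1227]
tool_rot: [0.959, 0.285, 0.002, 0.001]
force: [-0.2, -1.0, 9.7]
finger_gap: 0.597
gripper_force: 53.6
```

```bash
python3 st.py
```

```text
[-0.21369062 -0.96793962  9.7290392 ] [-0.11015035  0.0607395   0.02971484] 53.59328909427859
tcp [0.5418 0.1027 0.1227] yaw -56.94 -> -56.94 q6 0.979 t 10.43
travel [-0.00127 -0.00146  0.0002 ] mm [-1.  -1.2  0.2] rows 0.03743916438328435 turn [ 0.00109 -0.00122  0.     ] rows 0.041115786231914524
```

Emit:
apply_moves --claw '[-0.1,-0.1,-0.1,-0.1,-0.1]' --travel '[[0,0,0],[0,0,0],[0,0,0],[0,0,0],[0,0,0]]' --turn '[[0,0,0.008],[0,0,0.016],[0,0,0.024],[0,0,0.032],[0,0,0.04]]'

```text
t: 10.85
tcp_pos: [0.5417, 0.1027, 0.1226]
tool_rot: [0.975, 0.224, 0.002, 0.001]
force: [0.6, -1.2, 9.8]
finger_gap: 0.597
gripper_force: 53.6
```

```bash
python3 st.py
```

```text
[ 0.60341251 -1.2193428   9.79614048] [-0.10376176  0.10942368  0.0845643 ] 53.60445056925528
tcp [0.5417 0.1027 0.1226] yaw -64.1 -> -64.1 q6 1.104 t 10.85
travel [-0.00133 -0.00124  0.00017] mm [-1.1 -1.   0.1] rows 0.035010673338213755 turn [ 0.00092 -0.00127  0.     ] rows 0.039392784934742735
```

Emit:
apply_moves --claw '[-0.1,-0.1,-0.1,-0.1]' --travel '[[0,0,0],[0,0,0],[0,0,0],[0,0,0]]' --turn '[[0,0,0.007],[0,0,0.014],[0,0,0.022],[0,0,0.022]]'

```text
t: 11.18
tcp_pos: [0.5416, 0.1027, 0.1226]
tool_rot: [0.982, 0.19, 0.002, 0.001]
force: [-0.8, -1.1, 9.5]
finger_gap: 0.597
gripper_force: 53.6
```

```bash
python3 st.py
```

```text
[-0.75873383 -1.14038423  9.54470236] [-0.15439287  0.10633253 -0.03023619] 53.633586406940594
tcp [0.5416 0.1027 0.1226] yaw -68.05 -> -68.05 q6 1.173 t 11.18
travel [-0.00138 -0.00108  0.00015] mm [-1.1 -0.9  0.1] rows 0.03370636040315095 turn [ 0.00078 -0.00131  0.     ] rows 0.03832814164358407
```

Torque is only noise so far (37° turned). I'll continue in 4° steps.

Emit:
apply_moves --claw '[-0.1,-0.1,-0.1,-0.1]' --travel '[[0,0,0],[0,0,0],[0,0,0],[0,0,0]]' --turn '[[0,0,0.007],[0,0,0.014],[0,0,0.022],[0,0,0.022]]'

```text
t: 11.52
tcp_pos: [0.5417, 0.1027, 0.1226]
tool_rot: [0.988, 0.156, 0.002, 0.001]
force: [0.4, -0.5, 9.5]
finger_gap: 0.596
gripper_force: 53.6
```

```bash
python3 st.py
```

```text
[ 0.43150013 -0.52669548  9.53938126] [-0.00887852  0.07864162 -0.01790694] 53.63265871186741
tcp [0.5417 0.1027 0.1226] yaw -72.01 -> -72.01 q6 1.242 t 11.52
travel [-0.00152 -0.00096  0.00015] mm [-1.2 -0.8  0.1] rows 0.03452922419293908 turn [ 0.00068 -0.0014   0.     ] rows 0.03917971883942823
```

Emit:
apply_moves --claw '[-0.1,-0.1,-0.1,-0.1]' --travel '[[0,0,0],[0,0,0],[0,0,0],[0,0,0]]' --turn '[[0,0,0.007],[0,0,0.014],[0,0,0.02],[0,0,0.02]]'

```text
t: 11.85
tcp_pos: [0.5417, 0.1028, 0.1226]
tool_rot: [0.992, 0.125, 0.002, 0.001]
force: [0.1, -0.8, 8.6]
finger_gap: 0.599
gripper_force: 53.6
```

```bash
python3 st.py
```

```text
[ 0.14657841 -0.81276805  8.59913798] [-0.09311331  0.06812057  0.00595567] 53.624518741853535
tcp [0.5417 0.1028 0.1226] yaw -75.59 -> -75.59 q6 1.305 t 11.85
travel [-0.00166 -0.00079  0.00017] mm [-1.3 -0.6  0.1] rows 0.035417076343705355 turn [ 0.00058 -0.00149  0.     ] rows 0.04025679511888983
```

Emit:
apply_moves --claw '[-0.1,-0.1,-0.1,-0.1]' --travel '[[0,0,0],[0,0,0],[0,0,0],[0,0,0]]' --turn '[[0,0,0.007],[0,0,0.014],[0,0,0.02],[0,0,0.02]]'

```text
t: 12.18
tcp_pos: [0.5417, 0.1025, 0.1227]
tool_rot: [0.996, 0.094, 0.002, 0.001]
force: [0.2, -2.4, 9.6]
finger_gap: 0.596
gripper_force: 53.6
```

```bash
python3 st.py
```

```text
[ 0.1834856  -2.40884623  9.62395429] [-0.22698262  0.06954692  0.13294982] 53.63805125467479
tcp [0.5417 0.1025 0.1227] yaw -79.16 -> -79.16 q6 1.368 t 12.18
travel [-0.00162 -0.00102  0.00018] mm [-1.3 -0.8  0.1] rows 0.036910915409113086 turn [ 0.00068 -0.00147  0.     ] rows 0.04057538870567187
```

Emit:
apply_moves --claw '[-0.1,-0.1,-0.1]' --travel '[[0,0,0],[0,0,0],[0,0,0]]' --turn '[[0,0,0.006],[0,0,0.01],[0,0,0.01]]'

```text
t: 12.43
tcp_pos: [0.5416, 0.1023, 0.1226]
tool_rot: [0.997, 0.079, 0.002, 0.001]
force: [-0.1, -2.2, 10.4]
finger_gap: 0.598
gripper_force: 53.6
```

```bash
python3 st.py
```

```text
[-0.13007722 -2.16035714 10.37562721] [-0.3504585   0.11835077  0.1872845 ] 53.64209694089368
tcp [0.5416 0.1023 0.1226] yaw -80.91 -> -80.91 q6 1.398 t 12.43
travel [-0.00149 -0.0012   0.00012] mm [-1.2 -1.   0.1] rows 0.03669317519022827 turn [ 0.00075 -0.00137  0.     ] rows 0.03916653756087283
```

Emit:
apply_moves --claw '[-0.1,-0.1,-0.1]' --travel '[[0,0,0],[0,0,0],[0,0,0]]' --turn '[[0,0,0.003],[0,0,0.006],[0,0,0.006]]'

```text
t: 12.68
tcp_pos: [0.5415, 0.1022, 0.1226]
tool_rot: [0.998, 0.07, 0.002, 0.001]
force: [-0.7, -2.2, 10.9]
finger_gap: 0.598
gripper_force: 53.7
```

```bash
python3 st.py
python3 - <<'E'
from h import *
s=snap('wrist');s=manip.sense();print(s['ft_torque'],s['force'])
E
```

```text
[-0.70604361 -2.24080572 10.89167672] [-0.40618441  0.16906039  0.19107907] 53.65372565458529
tcp [0.5415 0.1022 0.1226] yaw -81.97 -> -81.97 q6 1.417 t 12.68
travel [-0.00137 -0.00131  0.00014] mm [-1.1 -1.1  0.1] rows 0.036493049226884886 turn [ 0.0008 -0.0013  0.    ] rows 0.038527080974381823
[-0.41335946  0.18715676  0.24521296] [-0.84230915 -1.67692571 10.1005678 ]
```

The stop is met: 0.2 Nm at 51°, within the expected 0.6–1.15 rad. Now let it spring up.

Emit:
apply_moves --claw '[-0.1,-0.1,-0.1,-0.1,-0.1]' --travel '[[0,0,-0.0012],[0,0,-0.0025],[0,0,-0.004],[0,0,-0.005],[0,0,-0.005]]' --turn '[[0,0,-0.003],[0,0,-0.006],[0,0,-0.006],[0,0,-0.006],[0,0,-0.006]]'

```text
t: 13.15
tcp_pos: [0.5412, 0.1022, 0.1257]
tool_rot: [0.997, 0.079, 0.002, 0.001]
force: [1.3, -4.7, 6.8]
finger_gap: 0.6
gripper_force: 53.2
```

```bash
python3 st.py
```

```text
[ 1.3339     -4.68093502  6.81905855] [-0.71587731 -0.2069153   0.0971937 ] 53.23185157380067
tcp [0.5412 0.1022 0.1257] yaw -80.93 -> -80.93 q6 1.399 t 13.15
travel [-0.00096 -0.00129  0.00405] mm [-0.8 -1.   3.2] rows 0.08363313352929347 turn [ 0.00068 -0.00098  0.     ] rows 0.030017490624664033
```

Emit:
apply_moves --claw '[-0.1,-0.1,-0.1,-0.1]' --travel '[[0,0,-0.001],[0,0,-0.0018],[0,0,-0.0025],[0,0,-0.0025]]' --turn '[[0,0,0],[0,0,0],[0,0,0],[0,0,0]]'

```text
t: 13.48
tcp_pos: [0.541, 0.1022, 0.1271]
tool_rot: [0.997, 0.079, 0.001, 0.001]
force: [1.9, -5.1, 2.5]
finger_gap: 0.595
gripper_force: 52.8
```

```bash
python3 st.py
```

```text
[ 1.89617053 -5.07260367  2.45705071] [-0.76945375 -0.36979069  0.10283506] 52.7614391874522
tcp [0.541  0.1022 0.1271] yaw -80.94 -> -80.94 q6 1.399 t 13.48
travel [-0.00071 -0.00122  0.00574] mm [-0.6 -1.   4.6] rows 0.11336191651595902 turn [ 0.0006  -0.00076  0.     ] rows 0.024413535446977767
```

The force dropped from 6.8 to 2.5 N in 1.4 mm, so the lugs are held in the pockets. I'll relax the side load and open.

Emit:
apply_moves --claw '[-0.1,-0.1,-0.1]' --travel '[[0,0.001,-0.0005],[0.0003,0.002,-0.001],[0.0003,0.002,-0.001]]' --turn '[[0,0,0],[0,0,0],[0,0,0]]'

```text
t: 13.73
tcp_pos: [0.5409, 0.1021, 0.1273]
tool_rot: [0.997, 0.078, 0.001, -0.0]
force: [4.5, 0.3, -4.0]
finger_gap: 0.596
gripper_force: 52.8
```

```bash
python3 st.py
```

```text
[ 4.45622681  0.34530473 -3.99820146] [ 0.02973527 -0.78604972  0.11178323] 52.75202104006894
tcp [0.5409 0.1021 0.1273] yaw -81.01 -> -81.01 q6 1.396 t 13.73
travel [-0.00055 -0.00141  0.00595] mm [-0.4 -1.1  4.8] rows 0.11783022959861897 turn [-0.00027 -0.00047 -0.     ] rows 0.013711481409985522
```

The cap resists a 4 N upward pull without rising, so it is locked. Unload and let go.

Emit:
apply_moves --claw '[-0.1,-0.1,0.4,0.8,1]' --travel '[[0.0008,0,0.0006],[0.0012,0,0.0006],[0.0012,0,0.0006],[0.0012,0,0.0006],[0.0012,0,0.0006]]' --turn '[[0,0,0],[0,0,0],[0,0,0],[0,0,0],[0,0,0]]'

```text
t: 14.15
tcp_pos: [0.5396, 0.102, 0.1269]
tool_rot: [0.997, 0.079, -0.002, -0.0]
force: [0.3, 0.4, -0.0]
finger_gap: 0.956
gripper_force: 0.0
```

Emit:
apply_moves --claw '[1,1,1,1,1]' --travel '[[0,0,0],[0,0,-0.02],[0,0,-0.05],[0,0,-0.09],[0,0,-0.13]]' --turn '[[0,0,0],[0,0,0],[0,0,0],[0,0,0],[0,0,0]]'

```text
t: 14.57
tcp_pos: [0.5398, 0.1018, 0.2316]
tool_rot: [0.997, 0.079, -0.002, -0.0]
force: [0.9, -0.1, -0.1]
finger_gap: 0.997
gripper_force: 0.0
```

Run:
```python
from meas import *
print(manip.sense()['force'])
a=snap('scene');b=snap('side');w=snap('wrist')
c1=cv2.resize(a['pixels'][195:305,315:415],(400,440),interpolation=2);c2=cv2.resize(b['pixels'][205:315,275:375],(400,440),interpolation=2)
cv2.imwrite('pics/fin.png',np.hstack([c1,c2])[:,:,::-1])
s=w
hsv=cv2.cvtColor(s['pixels'],cv2.COLOR_RGB2HSV)
m=(((hsv[...,0]<5)|(hsv[...,0]>172))&(hsv[...,1]>190)&(hsv[...,2]>50)).astype(np.uint8)
n,l,st,c=cv2.connectedComponentsWithStats(m);i=1+np.argmax(st[1:,4])
v,u=np.nonzero(l==i);z=np.array([unp(s,p,q)[2] for p,q in zip(u,v)]);print(st[i],'top z',np.median(z),plane(s,u*1.,v*1.,.153).mean(0))
P=plane(s,u*1.,v*1.,.153);print(np.ptp(P,0))
f=np.zeros_like(m);cv2.fillPoly(f,[cv2.convexHull(np.argwhere(l==i)[:,::-1].astype(np.int32))],1)
wm=f.astype(bool)&(hsv[...,1]<110)&(hsv[...,2]>90);n,l,s2,c2=cv2.connectedComponentsWithStats(wm.astype(np.uint8))
k=[j for j in range(1,n) if s2[j,4]>15];Q=plane(s,c2[k][:,0],c2[k][:,1],.153)[:,:2];print(Q.mean(0),np.degrees(np.arctan2(*(Q-Q.mean(0)).T[::-1]))%90,'top tilt z',[unp(s,*c2[j])[2].round(4) for j in k])
```

```text
[ 0.91974245 -0.08952291 -0.06941074]
[ 277  214   81   78 4448] top z 0.15189163578576953 [0.54232105 0.10363815 0.153     ]
[0.05260733 0.05191193 0.        ]
[0.54081347 0.10330549] [9.72691132 9.28200086 8.85952939 9.81073337] top tilt z [np.float64(0.1524), np.float64(0.1525), np.float64(0.1515), np.float64(0.1519)]
```

View pics/fin.png

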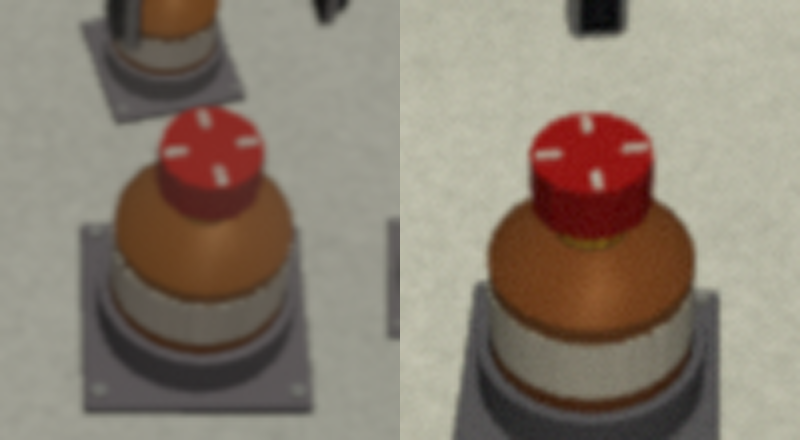

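The picture shows the cap level on the neck, top at (590,150) in the side crop. Its top is at 0.152–0.153 m, so the cap's origin is at about 126 mm, the locked height. The gripper is clear, so I'll hand it in.

```bash
python3 -c "
from h import *
print(manip.sign_off())"
```

```text
the job is handed in; nothing more can be done
None
```

The amber waste bottle is closed: the red cap was pressed, turned clockwise 51° to the stop and sprang up locked at about 126 mm. It held against a 4 N upward pull. By wrist readings of about 11 N pressing and 0.25 Nm twisting, I estimate at most about 23 N on the bottle. The gripper is clear, the arm was never moved near the beaker, small bottle or vial rack (not re-imaged), and the job was handed in at about 15 s.

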